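# Load the sancochado vegetables into the pressure cooker

## Task

Put the potato, the carrot and the piece of corn on the cob, in any order, into the open pressure cooker, so that all three lie inside well below the rim and are let go. Leave the red onion and the lime lying where they are, and do not push the cooker about or tip it.

Things in the scene. Friction and masses are not known exactly. Their poses are not given: they have to be found in the camera images.
- potato_center (a point): centre of the tan brown potato, a loose smooth oval 83 mm long and 55 mm thick lying on the counter; the point is half-way up, 28 mm above its underside; x runs along its length, z up
- carrot_center (a point): centre of the orange carrot, a loose tapered root 128 mm long lying on the counter, 38 mm thick at the stalk end (-x), 32 mm at this point, 22 mm near the tip (+x); the point is 16 mm above its underside; x runs along its length, z up
- corn_center (a point): centre of the pale yellow piece of corn on the cob, a loose cylinder 112 mm long and 47 mm thick lying on the counter; the point is half-way up, 23.5 mm above its underside; x runs along its length, z up
- cooker: open aluminium pressure cooker (its lid lies on the far part of the counter), a loose round pot of 1.5 kg standing on the counter, 224 mm outside and 216 mm inside diameter, wall 4 mm, rim 125 mm above its underside, inner floor 6 mm above its underside; two black side handles on its +y and -y sides reach 151 mm from its axis, 90 to 106 mm up; origin at the centre of its underside, z up
- onion_center (a point): red onion, loose, upright, 66 mm across and 70 mm tall with its neck; to be left alone; the point is on its axis 28 mm above its underside
- lime_center (a point): green lime, loose, upright, 45 mm across and 45 mm tall; to be left alone; the point is on its axis 22 mm above its underside

How it is judged:
On the way, in this order (a step that is already met when the one before it is completed fails the run):
1. one of the three is in the cooker (((horizontal distance between potato_center and cooker below 0.1 m and z of potato_center in the frame of cooker between 0.005 and 0.1 m) or (horizontal distance between carrot_center and cooker below 0.1 m and z of carrot_center in the frame of cooker between 0.005 and 0.1 m) or (horizontal distance between corn_center and cooker below 0.1 m and z of corn_center in the frame of cooker between 0.005 and 0.1 m))), for 0.2 s.
2. two of the three are in the cooker ((((horizontal distance between potato_center and cooker below 0.1 m and z of potato_center in the frame of cooker between 0.005 and 0.1 m) and (horizontal distance between carrot_center and cooker below 0.1 m and z of carrot_center in the frame of cooker between 0.005 and 0.1 m)) or ((horizontal distance between potato_center and cooker below 0.1 m and z of potato_center in the frame of cooker between 0.005 and 0.1 m) and (horizontal distance between corn_center and cooker below 0.1 m and z of corn_center in the frame of cooker between 0.005 and 0.1 m)) or ((horizontal distance between carrot_center and cooker below 0.1 m and z of carrot_center in the frame of cooker between 0.005 and 0.1 m) and (horizontal distance between corn_center and cooker below 0.1 m and z of corn_center in the frame of cooker between 0.005 and 0.1 m)))), for 0.2 s.
3. all three are in the cooker (horizontal distance between each of potato_center, carrot_center, corn_center and cooker below 0.1 m and z of potato_center in the frame of cooker between 0.005 and 0.1 m and z of carrot_center in the frame of cooker between 0.005 and 0.1 m and z of corn_center in the frame of cooker between 0.005 and 0.1 m), for 0.2 s.
At the end, for the whole second after the job is handed in: The centres of the potato, carrot and corn stay inside the cooker, under 100 mm from its axis and 5 to 100 mm above its underside; the cooker is upright within 8 degrees and within 50 mm of its start; the onion and lime were never moved over 40 mm (all of step 3 and distance of cooker from where it was at the start of the episode below 0.05 m and angle between cooker's own z axis and vertical below 0.15 rad); the robot touches nothing.
It fails at once if the cooker is pushed more than 50 mm or tipped more than 17 degrees (distance of cooker from where it was at the start of the episode above 0.05 m or angle between cooker's own z axis and vertical above 0.3 rad).
It fails at once if the onion or the lime is moved more than 40 mm (distance of any of onion_center, lime_center from where it was at the start of the episode above 0.04 m).
It also fails if it takes over 72 s, if anything falls off the work surface, if the arm or the gripper's body presses on something with over 40 N, if the wrist force passes 120 N, or if a joint passes its speed limit or range.

## Robot

A 6-joint arm with a two-finger parallel gripper is mounted at the origin on the work surface. World frame = base frame: x ahead of the robot, y to its left, z up, the work surface at z = 0. Lengths are in m, angles in rad, forces in N, time in s.
With the tool pointing down it reaches from about 0.3 to 0.775 m from the base axis. Payload 14.6 kg.
Tool frame: the origin (TCP) lies on the centre line of the jaws, within the pads' length; the fingertips stand 19 mm ahead of it and the grasp point (between the pads) is the TCP; y points along the fingers, x is the direction in which the jaws open and shut, and the axes are right-handed (so a half turn about y gives the same grasp; the last joint's range is limited). The gripper opens to 94 mm and grips with 3 to 60 N. Pads are 16 mm wide; open, the fingers measure 119 mm over their backs; the gripper's body (75 mm by 177 mm) begins 78 mm behind the grasp point.
Start: joints at [1.178, 0.3, 1.521, -0, 1.321, -0.067], TCP at [0.176, 0.521, 0.224] pointing down, gripper open.
Joint ranges: [-3.03, 3.03], [-0.79, 2.21], [0.23, 2.52], [-1.04, 4.18], [0, 3.07], [-2.55, 2.55]. Speed limits (rad/s): [2.22, 2.22, 2.57, 3.14, 3.14, 3.14].

## Interface

Orientations are given as [roll, pitch, yaw] about the fixed x, y, z axes, in that order (R = Rz(yaw) Ry(pitch) Rx(roll)).
In Python, from station import get_obs, cams, workorder gives the robot as it stands.
- The arm moves only by the shell command python3 -m handwheel 'ROWS' [FORCE]. ROWS is JSON, a list of rows, each an object of numbers: "fingers": the opening, from -1 (shut) to 1 (fully open); "x", "y", "z": the shift along the tool's x, y, z in m; "spin": the turn about the tool's y in degrees. In form: [{"fingers": .., "x": .., "y": .., "z": .., "spin": ..}, ...]. A call has exactly 10 rows; each row is the pose to reach, as a shift and turn from the pose commanded when the call began, along the tool's axes at that moment; what a row does not reach only later rows make up. A row lasts 1/10 s, in which the tool goes at most 50 mm and 8.59 degrees, less where a joint would pass 70% of its speed; a pose out of reach is approached as far as the arm can. A call with a gripper value outside its range is refused whole. The fingers move at their own pace and stop on an object; FORCE is the grip in N (left out, the last holds). Time passes only in rows, so rows that repeat a pose let the fingers close, or fill a call up. It gives the time, the measured TCP pose, the force and the opening at its end, in the units of the state.
- get_obs(): the state, without advancing time (a new reading comes with each control period).
- cams.camera(name): name is "scene" or "top" or "wrist"; returns (picture, depth): 480x640x3 uint8, red, green, blue; 480x640 float32, m along the optical axis (not along the pixel's ray), 0 where there is no reading.
- cams.get_calibration(name): a dict with "fx", "fy", "cx", "cy" (pixels), "view" (4x4, takes a point from world to camera coordinates). Camera axes: x right, y down, z forward; pixel columns grow to the right and rows downward; lengths in m; the calibration is good to about 2 mm. A picture is of the moment at which its call begins: read the wrist's pose just before it. get_calibration takes no time and is no camera call; for the wrist camera it gives the pose at the moment of the call.
- workorder.hand_in(): hands the job in, once; it reports no verdict.
The state is a dict: "time_s": time; "qpos": joint angles; "joint_vel": joint speeds; "tau": joint torques, N m; "ee_pos": TCP position; "eef_rot": TCP orientation; "force": force on the tool from outside, world axes, zero at the start; "moment": the same for the moment, N m; "grip_width": finger opening in m.
Only numpy, scipy, OpenCV 4.12 (cv2) and the standard library are available. Lean on these libraries where they do the work, as an engineer would, in place of code of your own. Each camera call takes 0.05 s, during which the arm holds its last target. There are 200 camera calls.

## Working session

There is one attempt and no reset: what is moved stays moved. The work goes in short steps, Python scripts to look and compute and a shell command to move; the robot and the scene stay as the last step left them, time stands still between calls to the robot, and variables do not carry over. Pictures are saved under pics/ and viewed, about 8 in all and at most 12, crops included, and the job is handed in when it is done.

```bash
mkdir -p pics; ls; cat > h.py <<'E'
import numpy as np,cv2
from station import get_obs,cams,workorder
def world(name,D,cal=None):
    c=cal or cams.get_calibration(name); v,u=np.indices(D.shape)
    P=np.stack([(u-c['cx'])/c['fx']*D,(v-c['cy'])/c['fy']*D,D,np.ones_like(D)],-1)
    return (P@np.linalg.inv(np.array(c['view'])).T)[...,:3]
E
python3 - <<'E'
from h import *
o=get_obs();print({k:np.round(v,3) for k,v in o.items()})
for n in ['top','scene']:
    I,D=cams.camera(n);cv2.imwrite(f'pics/{n}.png',I[...,::-1]);np.savez(f'{n}.npz',I=I,D=D,W=world(n,D))
print(np.round(cams.get_calibration('top')['view'],3))
E
```

```text
pics
{'time_s': np.float64(0.0), 'qpos': array([ 1.178,  0.301,  1.522, -0.   ,  1.321, -0.067]), 'joint_vel': array([ 0.001, -0.001,  0.001, -0.002,  0.   ,  0.002]), 'tau': array([ 1.0000e-03, -5.3180e+01, -3.5274e+01,  7.1000e-02,  2.4000e-02,
       -0.0000e+00]), 'ee_pos': array([0.176, 0.521, 0.224]), 'eef_rot': array([-1.571e+00,  1.000e-03,  1.245e+00]), 'force': array([-0.059, -0.158,  0.622]), 'moment': array([ 0.026,  0.021, -0.043]), 'grip_width': np.float64(0.094)}
[[-0.008 -1.     0.018 -0.06 ]
 [-0.992  0.006 -0.129  0.549]
 [ 0.129 -0.019 -0.992  0.871]
 [ 0.     0.     0.     1.   ]]
```

View pics/top.png

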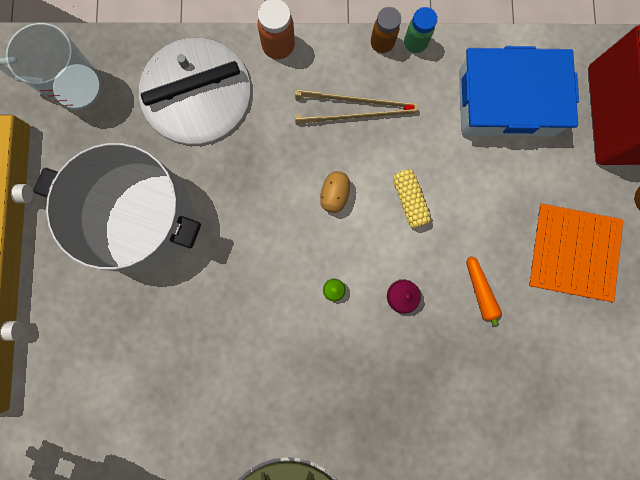

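View pics/scene.png

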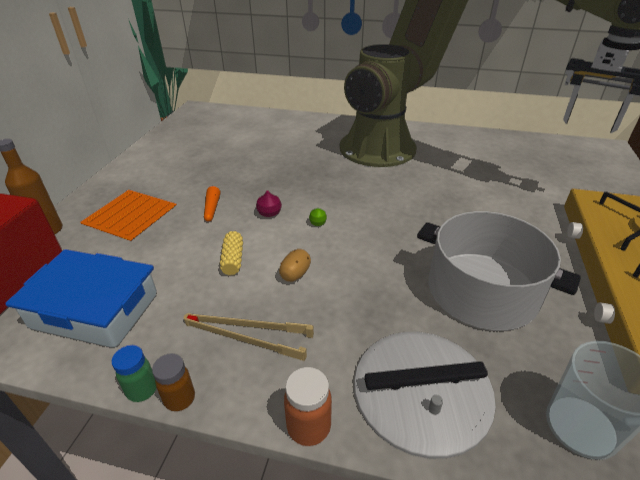

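The top view shows the potato at (335,191), corn (412,198), carrot (484,291), onion (404,297), lime (334,290) and cooker rim (112,206). The scene view agrees. Next I measure them.

```bash
python3 - <<'E'
from h import *
for n,boxes in {'top':dict(potato=(310,160,365,225),corn=(385,160,440,235),carrot=(460,250,507,330),onion=(380,270,428,320),lime=(318,273,352,306))}.items():
    z=np.load(n+'.npz');W=z['W'];I=z['I']
    hsv=cv2.cvtColor(I,cv2.COLOR_RGB2HSV)
    print('table z',np.median(W[330:400,250:500,2]))
    for k,(a,b,c,d) in boxes.items():
        w=W[b:d,a:c].reshape(-1,3);s=hsv[b:d,a:c,1].reshape(-1)
        m=(s>110)&(w[:,2]>0.006)&(w[:,2]<.1);p=w[m]
        r=cv2.minAreaRect((p[:,:2]*1000).astype(np.float32))
        q=cv2.boxPoints(r);i=np.argmax([np.linalg.norm(q[1]-q[0]),np.linalg.norm(q[2]-q[1])]);e=q[i+1]-q[i]
        print(k,m.sum(),'mean',p.mean(0).round(3),'zmax',np.percentile(p[:,2],99).round(3),'rect',np.round(r[0],0),np.round(r[1],0),'longax deg',np.degrees(np.arctan2(e[1],e[0])).round(1))
    m=(W[...,2]>.115)&(W[...,2]<.135);m[:,250:]=0;m[:130]=0;m[280:]=0
    p=W[m];c,ra=cv2.minEnclosingCircle((p[:,:2]*1000).astype(np.float32))
    A=np.c_[2*p[:,:2],np.ones(len(p))];s=np.linalg.lstsq(A,(p[:,:2]**2).sum(1),rcond=None)[0]
    print('cooker',len(p),c,ra,'fit',s[:2],np.sqrt(s[2]+s[0]**2+s[1]**2),p[:,2].max())
    h=(W[...,2]>.08)&(W[...,2]<.113)&(hsv[...,2]<70);h[:,250:]=0;h[:130]=0
    for lo,hi in((0,80),(160,250)):
        q=h.copy();q[:,:lo]=0;q[:,hi:]=0;print('handle',q.sum(),W[q].mean(0) if q.sum() else 0)
E
```

```text
table z -0.000644285747828155
potato 956 mean [ 0.628 -0.094  0.046] zmax 0.056 rect [631. -95.] [54. 79.] longax deg -18.3
corn 1260 mean [ 0.617 -0.243  0.039] zmax 0.048 rect [ 620. -246.] [112.  45.] longax deg 18.4
carrot 1053 mean [ 0.435 -0.378  0.027] zmax 0.038 rect [ 439. -381.] [135.  35.] longax deg 14.9
onion 873 mean [ 0.428 -0.22   0.047] zmax 0.069 rect [ 428. -222.] [60. 61.] longax deg -1.6
lime 394 mean [ 0.442 -0.09   0.036] zmax 0.045 rect [441. -91.] [42. 40.] longax deg 45.2
cooker 1474 (590.3563842773438, 298.2614440917969) 112.77607727050781 fit [0.58964201 0.2973865 ] 0.10929168210910714 0.12833996284261917
handle 390 [0.63566481 0.42620871 0.10489852]
handle 629 [0.54474133 0.17341006 0.10439686]
```

```bash
cat >> h.py <<'E'
def to(x,y,z,yawdeg=None):
    o=get_obs();p=o['ee_pos'];yw=o['eef_rot'][2]
    d=np.array([x,y,z])-p;c,s=np.cos(yw),np.sin(yw)
    sp=0 if yawdeg is None else (np.degrees(yw)-yawdeg+180)%360-180
    print(f"x {c*d[0]+s*d[1]:.3f} y {-d[2]:.3f} z {-s*d[0]+c*d[1]:.3f} spin {sp:.1f} | t {o['time_s']:.2f} yaw {np.degrees(yw):.1f} pos {p.round(3)} F {np.round(o['force'],1)} w {o['grip_width']:.3f}")
E
python3 -c "
from h import *
to(.631,-.095,.16,71.7)"
```

```text
x -0.438 y 0.064 z -0.628 spin -0.4 | t 0.10 yaw 71.3 pos [0.176 0.521 0.224] F [ 0.8 -0.1  0.1] w 0.094
```

```bash
python3 -m handwheel '[{"fingers":1,"x":-0.044,"y":0,"z":-0.063,"spin":0},{"fingers":1,"x":-0.088,"y":0,"z":-0.126,"spin":0},{"fingers":1,"x":-0.132,"y":0,"z":-0.188,"spin":0},{"fingers":1,"x":-0.176,"y":0,"z":-0.251,"spin":0},{"fingers":1,"x":-0.22,"y":0,"z":-0.314,"spin":0},{"fingers":1,"x":-0.264,"y":0,"z":-0.377,"spin":0},{"fingers":1,"x":-0.308,"y":0,"z":-0.44,"spin":0},{"fingers":1,"x":-0.352,"y":0,"z":-0.502,"spin":0},{"fingers":1,"x":-0.396,"y":0,"z":-0.565,"spin":0},{"fingers":1,"x":-0.438,"y":0,"z":-0.628,"spin":0}]' 20; python3 -c "
from h import *
to(.631,-.095,.16,71.7)"
```

```text
time_s: 1.1
ee_pos: [0.4731, 0.1163, 0.2244]
eef_rot: [-1.571, -0.0, 1.245]
force: [0.0, 1.1, -0.5]
grip_width: 0.0938
x -0.150 y 0.064 z -0.217 spin -0.4 | t 1.10 yaw 71.3 pos [0.473 0.116 0.224] F [ 0.   1.1 -0.5] w 0.094
```

```bash
python3 -m handwheel '[{"fingers":1,"x":-0.028,"y":0.01,"z":-0.04,"spin":0},{"fingers":1,"x":-0.056,"y":0.02,"z":-0.08,"spin":0},{"fingers":1,"x":-0.084,"y":0.03,"z":-0.12,"spin":0},{"fingers":1,"x":-0.112,"y":0.04,"z":-0.16,"spin":0},{"fingers":1,"x":-0.14,"y":0.05,"z":-0.2,"spin":0},{"fingers":1,"x":-0.15,"y":0.064,"z":-0.217,"spin":0},{"fingers":1,"x":-0.15,"y":0.064,"z":-0.217,"spin":0},{"fingers":1,"x":-0.15,"y":0.064,"z":-0.217,"spin":0},{"fingers":1,"x":-0.15,"y":0.064,"z":-0.217,"spin":0},{"fingers":1,"x":-0.15,"y":0.064,"z":-0.217,"spin":0}]' 20; python3 - <<'E'
from h import *
to(.631,-.095,.028,71.7)
cal=cams.get_calibration('wrist');I,D=cams.camera('wrist');cv2.imwrite('pics/w1.png',I[...,::-1])
W=world('wrist',D,cal);hsv=cv2.cvtColor(I,cv2.COLOR_RGB2HSV)
m=(W[...,2]>.01)&(W[...,2]<.07)&(np.hypot(W[...,0]-.631,W[...,1]+.095)<.07)&(hsv[...,1]>100)
p=W[m];r=cv2.minAreaRect((p[:,:2]*1000).astype(np.float32));print(m.sum(),r,p[:,2].max(),cv2.boxPoints(r))
E
```

```text
time_s: 2.1
ee_pos: [0.6299, -0.0923, 0.1614]
eef_rot: [-1.572, -0.0, 1.246]
force: [0.1, 0.0, 0.6]
grip_width: 0.094
x -0.002 y 0.133 z -0.002 spin -0.3 | t 2.10 yaw 71.4 pos [ 0.63  -0.092  0.161] F [0.1 0.  0.6] w 0.094
4167 ((628.9583740234375, -94.8932876586914), (50.45071792602539, 76.32057189941406), 74.80493927001953) 0.0564994307830789 [[ 585.5205   -109.23471 ]
 [ 659.17285  -129.23878 ]
 [ 672.39624   -80.551865]
 [ 598.7439    -60.54779 ]]
```

View pics/w1.png

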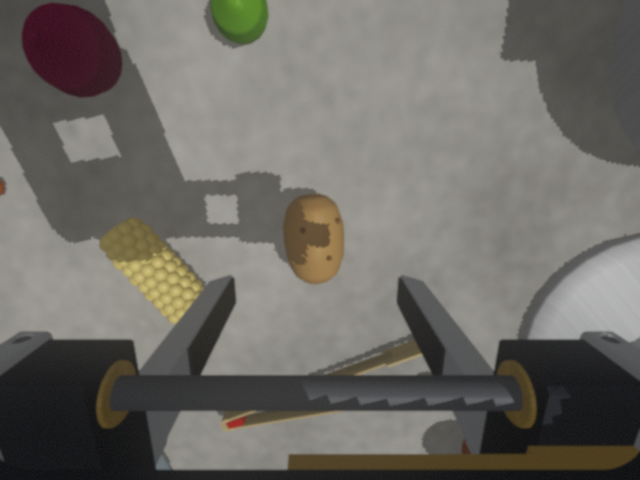

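The wrist view shows the potato at (315,238), its length square to the jaws and midway between them. Both measurements agree to within 2 mm, so I go down and grip.

```bash
python3 -m handwheel '[{"fingers":1,"x":-0.002,"y":0.04,"z":-0.001,"spin":0},{"fingers":1,"x":-0.002,"y":0.08,"z":-0.001,"spin":0},{"fingers":1,"x":-0.002,"y":0.115,"z":-0.001,"spin":0},{"fingers":1,"x":-0.002,"y":0.133,"z":-0.001,"spin":0},{"fingers":1,"x":-0.002,"y":0.133,"z":-0.001,"spin":0},{"fingers":-1,"x":-0.002,"y":0.133,"z":-0.001,"spin":0},{"fingers":-1,"x":-0.002,"y":0.133,"z":-0.001,"spin":0},{"fingers":-1,"x":-0.002,"y":0.133,"z":-0.001,"spin":0},{"fingers":-1,"x":-0.002,"y":0.133,"z":-0.001,"spin":0},{"fingers":-1,"x":-0.002,"y":0.133,"z":-0.001,"spin":0}]' 25
python3 -m handwheel '[{"fingers":-1,"x":0,"y":0,"z":0,"spin":0},{"fingers":-1,"x":0,"y":0,"z":0,"spin":0},{"fingers":-1,"x":0,"y":-0.02,"z":0,"spin":0},{"fingers":-1,"x":0,"y":-0.06,"z":0,"spin":0},{"fingers":-1,"x":0,"y":-0.1,"z":0,"spin":0},{"fingers":-1,"x":0,"y":-0.14,"z":0,"spin":0},{"fingers":-1,"x":0,"y":-0.18,"z":0,"spin":0},{"fingers":-1,"x":0,"y":-0.2,"z":0,"spin":0},{"fingers":-1,"x":0,"y":-0.2,"z":0,"spin":0},{"fingers":-1,"x":0,"y":-0.2,"z":0,"spin":0}]' 25
python3 -c "
from h import *
to(.59,.298,.23,71.7)"
```

```text
time_s: 3.15
ee_pos: [0.6304, -0.0955, 0.028]
eef_rot: [-1.572, -0.0, 1.245]
force: [0.4, -0.6, 0.2]
grip_width: 0.0576
time_s: 4.15
ee_pos: [0.6299, -0.0954, 0.226]
eef_rot: [-1.569, 0.0, 1.245]
force: [-0.7, 0.0, -2.1]
grip_width: 0.0539
x 0.360 y -0.004 z 0.164 spin -0.4 | t 4.15 yaw 71.3 pos [ 0.63  -0.095  0.226] F [-0.7  0.  -2.1] w 0.054
```

```bash
python3 -m handwheel '[{"fingers":-1,"x":0.04,"y":0,"z":0.016,"spin":0},{"fingers":-1,"x":0.08,"y":0,"z":0.033,"spin":0},{"fingers":-1,"x":0.12,"y":0,"z":0.05,"spin":0},{"fingers":-1,"x":0.16,"y":0,"z":0.066,"spin":0},{"fingers":-1,"x":0.2,"y":0,"z":0.082,"spin":0},{"fingers":-1,"x":0.24,"y":0,"z":0.1,"spin":0},{"fingers":-1,"x":0.28,"y":0,"z":0.115,"spin":0},{"fingers":-1,"x":0.32,"y":0,"z":0.132,"spin":0},{"fingers":-1,"x":0.36,"y":0,"z":0.148,"spin":0},{"fingers":-1,"x":0.4,"y":0,"z":0.164,"spin":0}]' 25
python3 -m handwheel '[{"fingers":-1,"x":0,"y":0,"z":0,"spin":0},{"fingers":-1,"x":0,"y":0,"z":0,"spin":0},{"fingers":-1,"x":0,"y":0,"z":0,"spin":0},{"fingers":-1,"x":0,"y":0,"z":0,"spin":0},{"fingers":-1,"x":0,"y":0,"z":0,"spin":0},{"fingers":-1,"x":0,"y":0,"z":0,"spin":0},{"fingers":-1,"x":0,"y":0,"z":0,"spin":0},{"fingers":-1,"x":0,"y":0,"z":0,"spin":0},{"fingers":-1,"x":0,"y":0,"z":0,"spin":0},{"fingers":-1,"x":0,"y":0,"z":0,"spin":0}]' 25
python3 -c "
from h import *
to(.603,.336,.06,71.7)"
```

```text
time_s: 5.15
ee_pos: [0.6021, 0.3375, 0.2247]
eef_rot: [-1.568, 0.003, 1.245]
force: [0.1, 0.9, -1.7]
grip_width: 0.0541
time_s: 6.15
ee_pos: [0.6029, 0.336, 0.2275]
eef_rot: [-1.571, 0.0, 1.245]
force: [-0.5, -0.0, -1.7]
grip_width: 0.0545
x 0.000 y 0.167 z -0.000 spin -0.4 | t 6.15 yaw 71.3 pos [0.603 0.336 0.227] F [-0.5 -0.  -1.7] w 0.054
```

```bash
python3 -m handwheel '[{"fingers":-1,"x":0,"y":0.035,"z":0,"spin":0},{"fingers":-1,"x":0,"y":0.07,"z":0,"spin":0},{"fingers":-1,"x":0,"y":0.1,"z":0,"spin":0},{"fingers":-1,"x":0,"y":0.13,"z":0,"spin":0},{"fingers":-1,"x":0,"y":0.155,"z":0,"spin":0},{"fingers":-1,"x":0,"y":0.168,"z":0,"spin":0},{"fingers":-1,"x":0,"y":0.168,"z":0,"spin":0},{"fingers":0.5,"x":0,"y":0.168,"z":0,"spin":0},{"fingers":0.5,"x":0,"y":0.168,"z":0,"spin":0},{"fingers":0.5,"x":0,"y":0.168,"z":0,"spin":0}]' 25
python3 -m handwheel '[{"fingers":0.5,"x":0,"y":0,"z":0,"spin":0},{"fingers":0.5,"x":0,"y":-0.03,"z":0,"spin":0},{"fingers":0.5,"x":0,"y":-0.07,"z":0,"spin":0},{"fingers":0.5,"x":0,"y":-0.11,"z":0,"spin":0},{"fingers":0.5,"x":0,"y":-0.15,"z":0,"spin":0},{"fingers":1,"x":0,"y":-0.17,"z":0,"spin":0},{"fingers":1,"x":0,"y":-0.17,"z":0,"spin":0},{"fingers":1,"x":0,"y":-0.17,"z":0,"spin":0},{"fingers":1,"x":0,"y":-0.17,"z":0,"spin":0},{"fingers":1,"x":0,"y":-0.17,"z":0,"spin":0}]'
python3 - <<'E'
from h import *
to(.442,-.380,.23,-75)
I,D=cams.camera('wrist');cv2.imwrite('pics/w2.png',I[...,::-1])
E
```

```text
time_s: 7.15
ee_pos: [0.6035, 0.3363, 0.061]
eef_rot: [-1.572, -0.002, 1.245]
force: [0.0, -0.6, -0.4]
grip_width: 0.0698
time_s: 8.15
ee_pos: [0.6026, 0.3358, 0.2279]
eef_rot: [-1.569, 0.002, 1.245]
force: [-0.6, 0.1, 0.1]
grip_width: 0.0936
x -0.730 y -0.002 z -0.077 spin 146.3 | t 8.15 yaw 71.3 pos [0.603 0.336 0.228] F [-0.6  0.1  0.1] w 0.094
```

View pics/w2.png

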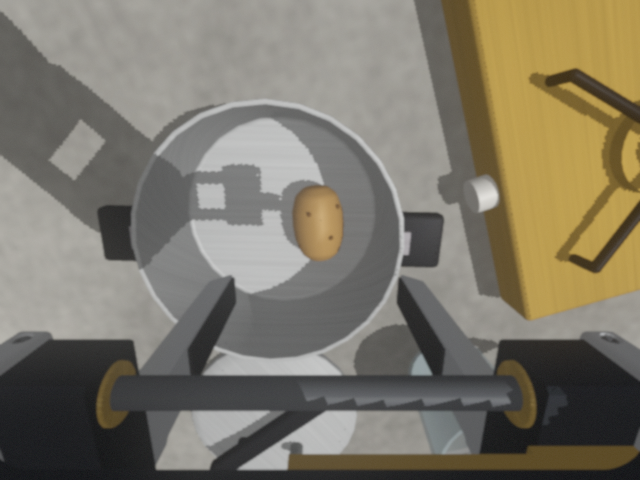

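The potato at (318,223) lies on the pot floor towards the right handle, and the pot still stands where it did. Carrot next.

```bash
python3 -m handwheel '[{"fingers":1,"x":-0.043,"y":0,"z":-0.005,"spin":8},{"fingers":1,"x":-0.086,"y":0,"z":-0.009,"spin":16},{"fingers":1,"x":-0.129,"y":0,"z":-0.014,"spin":24},{"fingers":1,"x":-0.172,"y":0,"z":-0.018,"spin":32},{"fingers":1,"x":-0.215,"y":0,"z":-0.023,"spin":40},{"fingers":1,"x":-0.258,"y":0,"z":-0.027,"spin":48},{"fingers":1,"x":-0.301,"y":0,"z":-0.032,"spin":56},{"fingers":1,"x":-0.344,"y":0,"z":-0.036,"spin":64},{"fingers":1,"x":-0.387,"y":0,"z":-0.041,"spin":72},{"fingers":1,"x":-0.43,"y":0,"z":-0.045,"spin":80}]'
python3 -c "
from h import *
to(.442,-.380,.16,-75)"
```

```text
time_s: 9.2
ee_pos: [0.5072, -0.0874, 0.2292]
eef_rot: [-1.571, 0.0, -0.157]
force: [1.0, -0.4, -0.2]
grip_width: 0.094
x -0.019 y 0.069 z -0.299 spin 66.0 | t 9.20 yaw -9.0 pos [ 0.507 -0.087  0.229] F [ 1.  -0.4 -0.2] w 0.094
```

```bash
python3 -m handwheel '[{"fingers":1,"x":-0.003,"y":0,"z":-0.037,"spin":8},{"fingers":1,"x":-0.005,"y":0,"z":-0.075,"spin":16},{"fingers":1,"x":-0.007,"y":0,"z":-0.112,"spin":24},{"fingers":1,"x":-0.01,"y":0,"z":-0.15,"spin":32},{"fingers":1,"x":-0.012,"y":0.01,"z":-0.187,"spin":40},{"fingers":1,"x":-0.014,"y":0.02,"z":-0.225,"spin":48},{"fingers":1,"x":-0.017,"y":0.035,"z":-0.262,"spin":56},{"fingers":1,"x":-0.019,"y":0.05,"z":-0.299,"spin":64},{"fingers":1,"x":-0.019,"y":0.069,"z":-0.299,"spin":66},{"fingers":1,"x":-0.019,"y":0.069,"z":-0.299,"spin":66}]'
python3 - <<'E'
from h import *
to(.442,-.380,.023,-75)
cal=cams.get_calibration('wrist');I,D=cams.camera('wrist');cv2.imwrite('pics/w3.png',I[...,::-1])
W=world('wrist',D,cal);hsv=cv2.cvtColor(I,cv2.COLOR_RGB2HSV)
m=(W[...,2]>.006)&(W[...,2]<.07)&(np.hypot(W[...,0]-.44,W[...,1]+.38)<.09)&(hsv[...,1]>120)&(hsv[...,0]<18)
p=W[m];r=cv2.minAreaRect((p[:,:2]*1000).astype(np.float32));print(m.sum(),r,p[:,2].max());print(cv2.boxPoints(r))
E
```

```text
time_s: 10.2
ee_pos: [0.4428, -0.3783, 0.1574]
eef_rot: [-1.573, 0.004, -1.305]
force: [-0.8, 0.5, 0.3]
grip_width: 0.0935
x 0.001 y 0.134 z -0.001 spin 0.2 | t 10.20 yaw -74.8 pos [ 0.443 -0.378  0.157] F [-0.8  0.5  0.3] w 0.094
4035 ((441.93218994140625, -382.535400390625), (128.07296752929688, 35.334083557128906), 14.8965425491333) 0.039145353244229186
[[ 375.5061  -381.9243 ]
 [ 384.5896  -416.07083]
 [ 508.35828 -383.1465 ]
 [ 499.27478 -348.99997]]
```

View pics/w3.png

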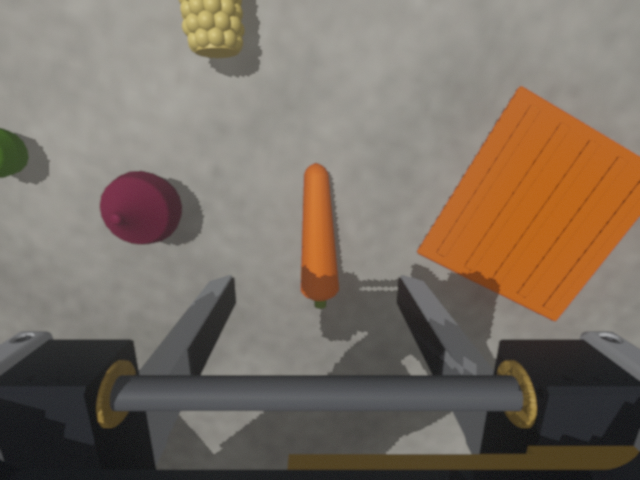

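The carrot at (318,230) stands midway between the jaws. Its fit is 128 mm long, centred at (0.442,-0.3825), and the onion and mat are clear of the fingers.

```bash
python3 -m handwheel '[{"fingers":1,"x":0.003,"y":0.04,"z":0,"spin":0},{"fingers":1,"x":0.003,"y":0.08,"z":0,"spin":0},{"fingers":1,"x":0.003,"y":0.115,"z":0,"spin":0},{"fingers":1,"x":0.003,"y":0.134,"z":0,"spin":0},{"fingers":1,"x":0.003,"y":0.134,"z":0,"spin":0},{"fingers":-1,"x":0.003,"y":0.134,"z":0,"spin":0},{"fingers":-1,"x":0.003,"y":0.134,"z":0,"spin":0},{"fingers":-1,"x":0.003,"y":0.134,"z":0,"spin":0},{"fingers":-1,"x":0.003,"y":0.134,"z":0,"spin":0},{"fingers":-1,"x":0.003,"y":0.134,"z":0,"spin":0}]' 25
python3 -m handwheel '[{"fingers":-1,"x":0,"y":0,"z":0,"spin":0},{"fingers":-1,"x":0,"y":0,"z":0,"spin":0},{"fingers":-1,"x":0,"y":0,"z":0,"spin":0},{"fingers":-1,"x":0,"y":0,"z":0,"spin":0},{"fingers":-1,"x":0,"y":-0.03,"z":0,"spin":0},{"fingers":-1,"x":0,"y":-0.07,"z":0,"spin":0},{"fingers":-1,"x":0,"y":-0.11,"z":0,"spin":0},{"fingers":-1,"x":0,"y":-0.15,"z":0,"spin":0},{"fingers":-1,"x":0,"y":-0.19,"z":0,"spin":0},{"fingers":-1,"x":0,"y":-0.205,"z":0,"spin":0}]' 25
python3 -c "
from h import *
to(.572,.249,.23,-108.7)"
```

```text
time_s: 11.25
ee_pos: [0.445, -0.3815, 0.027]
eef_rot: [-1.57, -0.001, -1.303]
force: [0.2, 0.2, -0.3]
grip_width: 0.0574
time_s: 12.25
ee_pos: [0.4455, -0.382, 0.2358]
eef_rot: [-1.568, -0.005, -1.303]
force: [-0.3, 0.4, -0.9]
grip_width: 0.0296
x -0.575 y 0.006 z 0.289 spin 34.0 | t 12.25 yaw -74.7 pos [ 0.445 -0.382  0.236] F [-0.3  0.4 -0.9] w 0.030
```

```bash
python3 -m handwheel '[{"fingers":-1,"x":-0.038,"y":0,"z":0.019,"spin":3},{"fingers":-1,"x":-0.076,"y":0,"z":0.038,"spin":6},{"fingers":-1,"x":-0.114,"y":0,"z":0.057,"spin":9},{"fingers":-1,"x":-0.152,"y":0,"z":0.076,"spin":12},{"fingers":-1,"x":-0.19,"y":0,"z":0.095,"spin":15},{"fingers":-1,"x":-0.228,"y":0,"z":0.114,"spin":18},{"fingers":-1,"x":-0.266,"y":0,"z":0.133,"spin":21},{"fingers":-1,"x":-0.304,"y":0,"z":0.152,"spin":24},{"fingers":-1,"x":-0.342,"y":0,"z":0.171,"spin":27},{"fingers":-1,"x":-0.38,"y":0,"z":0.19,"spin":30}]' 25
python3 -c "
from h import *
to(.573,.251,.23,-108.7)"
```

```text
time_s: 13.25
ee_pos: [0.5276, 0.0371, 0.2315]
eef_rot: [-1.571, -0.0, -1.829]
force: [1.4, -0.8, -0.6]
grip_width: 0.0294
x -0.218 y 0.001 z -0.011 spin 3.9 | t 13.25 yaw -104.8 pos [0.528 0.037 0.231] F [ 1.4 -0.8 -0.6] w 0.029
```

```bash
python3 -m handwheel '[{"fingers":-1,"x":-0.04,"y":0,"z":-0.002,"spin":1},{"fingers":-1,"x":-0.08,"y":0,"z":-0.004,"spin":2},{"fingers":-1,"x":-0.12,"y":0,"z":-0.006,"spin":3},{"fingers":-1,"x":-0.16,"y":0,"z":-0.008,"spin":4},{"fingers":-1,"x":-0.19,"y":0,"z":-0.01,"spin":4},{"fingers":-1,"x":-0.21,"y":0,"z":-0.011,"spin":4},{"fingers":-1,"x":-0.218,"y":0,"z":-0.011,"spin":4},{"fingers":-1,"x":-0.218,"y":0,"z":-0.011,"spin":4},{"fingers":-1,"x":-0.218,"y":0,"z":-0.011,"spin":4},{"fingers":-1,"x":-0.218,"y":0,"z":-0.011,"spin":4}]' 25
python3 -c "
from h import *
to(.573,.251,.06,-108.7)"
```

```text
time_s: 14.25
ee_pos: [0.5722, 0.248, 0.2316]
eef_rot: [-1.571, 0.0, -1.898]
force: [-0.1, 0.8, -0.9]
grip_width: 0.0295
x -0.003 y 0.172 z -0.000 spin -0.0 | t 14.25 yaw -108.7 pos [0.572 0.248 0.232] F [-0.1  0.8 -0.9] w 0.030
```

```bash
python3 -m handwheel '[{"fingers":-1,"x":-0.002,"y":0.035,"z":0,"spin":0},{"fingers":-1,"x":-0.002,"y":0.07,"z":0,"spin":0},{"fingers":-1,"x":-0.002,"y":0.1,"z":0,"spin":0},{"fingers":-1,"x":-0.002,"y":0.13,"z":0,"spin":0},{"fingers":-1,"x":-0.002,"y":0.155,"z":0,"spin":0},{"fingers":-1,"x":-0.002,"y":0.17,"z":0,"spin":0},{"fingers":-1,"x":-0.002,"y":0.17,"z":0,"spin":0},{"fingers":0.1,"x":-0.002,"y":0.17,"z":0,"spin":0},{"fingers":0.1,"x":-0.002,"y":0.17,"z":0,"spin":0},{"fingers":0.1,"x":-0.002,"y":0.17,"z":0,"spin":0}]' 25
python3 -m handwheel '[{"fingers":0.1,"x":0,"y":0,"z":0,"spin":0},{"fingers":0.1,"x":0,"y":-0.03,"z":0,"spin":0},{"fingers":0.1,"x":0,"y":-0.07,"z":0,"spin":0},{"fingers":0.1,"x":0,"y":-0.11,"z":0,"spin":0},{"fingers":0.1,"x":0,"y":-0.15,"z":0,"spin":0},{"fingers":1,"x":0,"y":-0.17,"z":0,"spin":0},{"fingers":1,"x":0,"y":-0.17,"z":0,"spin":0},{"fingers":1,"x":0,"y":-0.17,"z":0,"spin":0},{"fingers":1,"x":0,"y":-0.17,"z":0,"spin":0},{"fingers":1,"x":0,"y":-0.17,"z":0,"spin":0}]'
python3 - <<'E'
from h import *
to(.619,-.245,.23,-71.6)
I,D=cams.camera('wrist');cv2.imwrite('pics/w4.png',I[...,::-1])
E
```

```text
time_s: 15.25
ee_pos: [0.5734, 0.2511, 0.0628]
eef_rot: [-1.569, 0.001, -1.897]
force: [0.4, -0.5, -0.7]
grip_width: 0.0498
time_s: 16.25
ee_pos: [0.5725, 0.2508, 0.23]
eef_rot: [-1.572, -0.001, -1.897]
force: [0.5, 0.6, -0.4]
grip_width: 0.0881
x 0.455 y 0.000 z 0.203 spin -37.1 | t 16.25 yaw -108.7 pos [0.572 0.251 0.23 ] F [ 0.5  0.6 -0.4] w 0.088
```

View pics/w4.png

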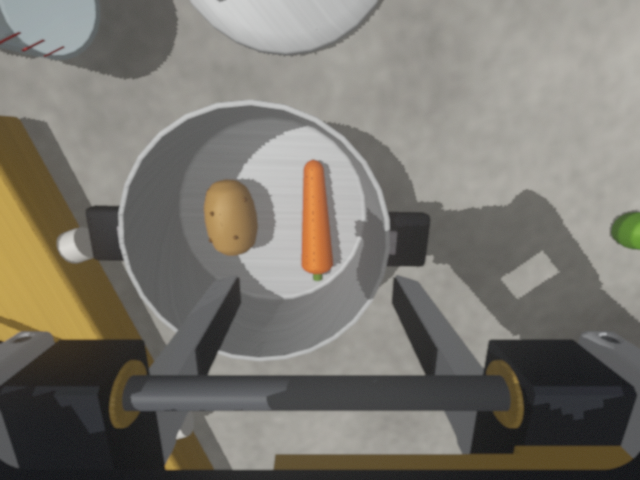

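The potato (230,217) and carrot (316,217) lie flat on the pot floor with a gap between them. On to the corn.

```bash
python3 -m handwheel '[{"fingers":1,"x":0.045,"y":0,"z":0.02,"spin":-4},{"fingers":1,"x":0.09,"y":0,"z":0.04,"spin":-8},{"fingers":1,"x":0.135,"y":0,"z":0.06,"spin":-12},{"fingers":1,"x":0.18,"y":0,"z":0.08,"spin":-16},{"fingers":1,"x":0.225,"y":0,"z":0.1,"spin":-20},{"fingers":1,"x":0.27,"y":0,"z":0.12,"spin":-24},{"fingers":1,"x":0.315,"y":0,"z":0.14,"spin":-28},{"fingers":1,"x":0.36,"y":0,"z":0.16,"spin":-32},{"fingers":1,"x":0.405,"y":0,"z":0.18,"spin":-37},{"fingers":1,"x":0.455,"y":0,"z":0.203,"spin":-37}]'
python3 -c "
from h import *
to(.619,-.245,.16,-71.6)"
```

```text
time_s: 17.3
ee_pos: [0.6187, -0.2421, 0.2309]
eef_rot: [-1.571, 0.001, -1.248]
force: [0.9, 0.3, 1.1]
grip_width: 0.0937
x 0.003 y 0.071 z -0.001 spin 0.1 | t 17.30 yaw -71.5 pos [ 0.619 -0.242  0.231] F [0.9 0.3 1.1] w 0.094
```

```bash
python3 -m handwheel '[{"fingers":1,"x":0,"y":0.03,"z":0,"spin":0},{"fingers":1,"x":0,"y":0.06,"z":0,"spin":0},{"fingers":1,"x":0,"y":0.07,"z":0,"spin":0},{"fingers":1,"x":0,"y":0.07,"z":0,"spin":0},{"fingers":1,"x":0,"y":0.07,"z":0,"spin":0},{"fingers":1,"x":0,"y":0.07,"z":0,"spin":0},{"fingers":1,"x":0,"y":0.07,"z":0,"spin":0},{"fingers":1,"x":0,"y":0.07,"z":0,"spin":0},{"fingers":1,"x":0,"y":0.07,"z":0,"spin":0},{"fingers":1,"x":0,"y":0.07,"z":0,"spin":0}]'
python3 - <<'E'
from h import *
cal=cams.get_calibration('wrist');I,D=cams.camera('wrist')
W=world('wrist',D,cal);hsv=cv2.cvtColor(I,cv2.COLOR_RGB2HSV)
m=(W[...,2]>.006)&(W[...,2]<.07)&(np.hypot(W[...,0]-.619,W[...,1]+.245)<.08)&(hsv[...,1]>80)
p=W[m];r=cv2.minAreaRect((p[:,:2]*1000).astype(np.float32));print(m.sum(),r,p[:,2].max());print(cv2.boxPoints(r))
to(r[0][0]/1000,r[0][1]/1000,.025)
E
```

```text
time_s: 18.3
ee_pos: [0.619, -0.2402, 0.1616]
eef_rot: [-1.571, -0.0, -1.251]
force: [0.3, -0.8, -0.2]
grip_width: 0.0941
5670 ((618.4380493164062, -247.00210571289062), (111.62553405761719, 45.290348052978516), 18.332773208618164) 0.0482075491724101
[[ 558.3353  -243.06137]
 [ 572.5807  -286.053  ]
 [ 678.5408  -250.94284]
 [ 664.2954  -207.9512 ]]
x 0.006 y 0.137 z -0.003 spin 0.0 | t 18.35 yaw -71.7 pos [ 0.619 -0.24   0.162] F [0.  0.2 0.3] w 0.094
```

The corn fit is 112 x 45 mm at 18.3°, which agrees with the first measurement.

```bash
python3 -m handwheel '[{"fingers":1,"x":0.005,"y":0.04,"z":-0.002,"spin":0},{"fingers":1,"x":0.005,"y":0.08,"z":-0.002,"spin":0},{"fingers":1,"x":0.005,"y":0.115,"z":-0.002,"spin":0},{"fingers":1,"x":0.005,"y":0.136,"z":-0.002,"spin":0},{"fingers":1,"x":0.005,"y":0.136,"z":-0.002,"spin":0},{"fingers":-1,"x":0.005,"y":0.136,"z":-0.002,"spin":0},{"fingers":-1,"x":0.005,"y":0.136,"z":-0.002,"spin":0},{"fingers":-1,"x":0.005,"y":0.136,"z":-0.002,"spin":0},{"fingers":-1,"x":0.005,"y":0.136,"z":-0.002,"spin":0},{"fingers":-1,"x":0.005,"y":0.136,"z":-0.002,"spin":0}]' 30
python3 -m handwheel '[{"fingers":-1,"x":0,"y":0,"z":0,"spin":0},{"fingers":-1,"x":0,"y":0,"z":0,"spin":0},{"fingers":-1,"x":0,"y":0,"z":0,"spin":0},{"fingers":-1,"x":0,"y":0,"z":0,"spin":0},{"fingers":-1,"x":0,"y":-0.03,"z":0,"spin":0},{"fingers":-1,"x":0,"y":-0.07,"z":0,"spin":0},{"fingers":-1,"x":0,"y":-0.11,"z":0,"spin":0},{"fingers":-1,"x":0,"y":-0.15,"z":0,"spin":0},{"fingers":-1,"x":0,"y":-0.19,"z":0,"spin":0},{"fingers":-1,"x":0,"y":-0.205,"z":0,"spin":0}]' 30
python3 -c "
from h import *
to(.588,.291,.23,-108.7)"
```

```text
time_s: 19.35
ee_pos: [0.6188, -0.2456, 0.0261]
eef_rot: [-1.57, -0.001, -1.251]
force: [-0.4, 0.3, -0.5]
grip_width: 0.0574
time_s: 20.35
ee_pos: [0.6194, -0.2457, 0.2345]
eef_rot: [-1.567, -0.003, -1.251]
force: [-0.4, 0.0, -1.6]
grip_width: 0.0454
x -0.519 y 0.004 z 0.139 spin 37.0 | t 20.35 yaw -71.7 pos [ 0.619 -0.246  0.234] F [-0.4  0.  -1.6] w 0.045
```

```bash
python3 -m handwheel '[{"fingers":-1,"x":-0.04,"y":0,"z":0.011,"spin":4},{"fingers":-1,"x":-0.08,"y":0,"z":0.022,"spin":8},{"fingers":-1,"x":-0.12,"y":0,"z":0.032,"spin":12},{"fingers":-1,"x":-0.16,"y":0,"z":0.043,"spin":16},{"fingers":-1,"x":-0.2,"y":0,"z":0.054,"spin":20},{"fingers":-1,"x":-0.24,"y":0,"z":0.064,"spin":24},{"fingers":-1,"x":-0.28,"y":0,"z":0.075,"spin":28},{"fingers":-1,"x":-0.32,"y":0,"z":0.086,"spin":32},{"fingers":-1,"x":-0.36,"y":0,"z":0.096,"spin":35},{"fingers":-1,"x":-0.4,"y":0,"z":0.107,"spin":37}]' 30
python3 -c "
from h import *
to(.587,.2895,.23,-108.7)"
```

```text
time_s: 21.35
ee_pos: [0.5936, 0.1695, 0.2287]
eef_rot: [-1.573, -0.001, -1.899]
force: [0.6, -0.3, -1.5]
grip_width: 0.0456
x -0.112 y -0.001 z -0.045 spin -0.1 | t 21.35 yaw -108.8 pos [0.594 0.169 0.229] F [ 0.6 -0.3 -1.5] w 0.046
```

```bash
python3 -m handwheel '[{"fingers":-1,"x":-0.03,"y":0,"z":-0.012,"spin":0},{"fingers":-1,"x":-0.06,"y":0,"z":-0.024,"spin":0},{"fingers":-1,"x":-0.09,"y":0,"z":-0.036,"spin":0},{"fingers":-1,"x":-0.11,"y":0,"z":-0.045,"spin":0},{"fingers":-1,"x":-0.112,"y":0,"z":-0.045,"spin":0},{"fingers":-1,"x":-0.112,"y":0,"z":-0.045,"spin":0},{"fingers":-1,"x":-0.112,"y":0,"z":-0.045,"spin":0},{"fingers":-1,"x":-0.112,"y":0,"z":-0.045,"spin":0},{"fingers":-1,"x":-0.112,"y":0,"z":-0.045,"spin":0},{"fingers":-1,"x":-0.112,"y":0,"z":-0.045,"spin":0}]' 30
python3 -c "
from h import *
to(.587,.2895,.085,-108.7)"
```

```text
time_s: 22.35
ee_pos: [0.5878, 0.2878, 0.2306]
eef_rot: [-1.571, 0.0, -1.897]
force: [0.1, 0.4, -1.3]
grip_width: 0.0456
x -0.001 y 0.146 z -0.001 spin -0.0 | t 22.35 yaw -108.7 pos [0.588 0.288 0.231] F [ 0.1  0.4 -1.3] w 0.046
```

```bash
python3 -m handwheel '[{"fingers":-1,"x":0,"y":0.035,"z":0,"spin":0},{"fingers":-1,"x":0,"y":0.07,"z":0,"spin":0},{"fingers":-1,"x":0,"y":0.1,"z":0,"spin":0},{"fingers":-1,"x":0,"y":0.125,"z":0,"spin":0},{"fingers":-1,"x":0,"y":0.144,"z":0,"spin":0},{"fingers":-1,"x":0,"y":0.144,"z":0,"spin":0},{"fingers":-1,"x":0,"y":0.144,"z":0,"spin":0},{"fingers":0.5,"x":0,"y":0.144,"z":0,"spin":0},{"fingers":0.5,"x":0,"y":0.144,"z":0,"spin":0},{"fingers":0.5,"x":0,"y":0.144,"z":0,"spin":0}]' 30
python3 -m handwheel '[{"fingers":0.5,"x":0,"y":0,"z":0,"spin":0},{"fingers":0.5,"x":0,"y":-0.03,"z":0,"spin":0},{"fingers":0.5,"x":0,"y":-0.07,"z":0,"spin":0},{"fingers":0.5,"x":0,"y":-0.11,"z":0,"spin":0},{"fingers":0.5,"x":0,"y":-0.15,"z":0,"spin":0},{"fingers":1,"x":0,"y":-0.17,"z":0,"spin":0},{"fingers":1,"x":0,"y":-0.17,"z":0,"spin":0},{"fingers":1,"x":0,"y":-0.17,"z":0,"spin":0},{"fingers":1,"x":0,"y":-0.17,"z":0,"spin":0},{"fingers":1,"x":0,"y":-0.17,"z":0,"spin":0}]'
python3 - <<'E'
from h import *
to(.587,.2895,.23)
cal=cams.get_calibration('wrist');I,D=cams.camera('wrist');cv2.imwrite('pics/w5.png',I[...,::-1])
W=world('wrist',D,cal);hsv=cv2.cvtColor(I,cv2.COLOR_RGB2HSV)
q=np.hypot(W[...,0]-.59,W[...,1]-.298)
m=(q<.1)&(hsv[...,1]>90)&(W[...,2]>.008)&(W[...,2]<.14);print('veg max z',np.percentile(W[m][:,2],99.5))
Y=m&(hsv[...,0]>=20)&(hsv[...,0]<32);print('corn',Y.sum(),W[Y].mean(0),W[Y][:,2].max())
m=(W[...,2]>.118)&(W[...,2]<.132)&(q<.125)&(q>.09);p=W[m]
s=np.linalg.lstsq(np.c_[2*p[:,:2],np.ones(len(p))],(p[:,:2]**2).sum(1),rcond=None)[0];print('cooker',s[:2],np.sqrt(s[2]+s[0]**2+s[1]**2))
I,D=cams.camera('top');W=world('top',D);hsv=cv2.cvtColor(I,cv2.COLOR_RGB2HSV)
for k,(a,b,c,d) in dict(onion=(380,270,428,320),lime=(318,273,352,306)).items():
    w=W[b:d,a:c].reshape(-1,3);t=hsv[b:d,a:c,1].reshape(-1);print(k,w[(t>110)&(w[:,2]>.006)].mean(0).round(3))
E
```

```text
time_s: 23.35
ee_pos: [0.588, 0.2885, 0.0875]
eef_rot: [-1.57, 0.001, -1.897]
force: [0.8, -0.1, 0.1]
grip_width: 0.0659
time_s: 24.35
ee_pos: [0.5873, 0.2882, 0.2549]
eef_rot: [-1.572, -0.001, -1.897]
force: [0.7, 0.5, 0.3]
grip_width: 0.0942
x -0.001 y 0.025 z -0.001 spin 0.0 | t 24.35 yaw -108.7 pos [0.587 0.288 0.255] F [0.7 0.5 0.3] w 0.094
veg max z 0.061567628211416994
corn 3423 [0.59152192 0.28735693 0.04686043] 0.054659127802587915
cooker [0.5884227  0.29792806] 0.1087281378828316
onion [ 0.428 -0.218  0.054]
lime [ 0.442 -0.09   0.038]
```

View pics/w5.png

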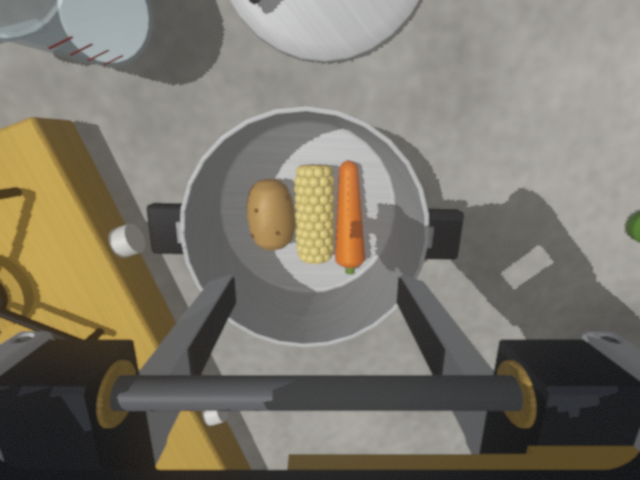

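The potato (270,214), corn (314,213) and carrot (349,215) lie side by side on the pot floor, with the gripper well above the rim. I'm handing in.

```bash
python3 -c "
from h import *
workorder.hand_in();print(get_obs()['time_s'])"
```

```text
the job is handed in; nothing more can be done
the job is handed in; nothing more can be done
```

The potato, carrot and corn are in the pressure cooker, lying side by side on its floor, and I handed the job in about 24.5 s into the 72 s allowed. I put them in one at a time and let each go low inside the pot. `hand_in` gave no verdict.

Last checks, just before handing in:
- **Vegetables:** the highest point of the three was 62 mm, well under the 125 mm rim.
- **Cooker:** its centre was within 2 mm of where it started. I did not measure its tilt, but it looks upright in the last picture.
- **Onion and lime:** the onion's measured position shifted by about 2 mm across the counter and the lime's not at all. The onion's mean height read 7 mm higher than at first (54 against 47 mm). I took that to be depth noise and did not check it further.
- **Gripper:** open and about 0.25 m above the counter, touching nothing.

No other check failed or disagreed.

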